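Wind the big salad spinner and park its crank

ROBOT

A 6-joint arm with a two-finger parallel gripper is mounted at the origin on the work surface. World frame = base frame: x ahead of the robot, y to its left, z up, the work surface at z = 0. Lengths are in m, angles in degrees, forces in N, time in s.
With the tool pointing down it reaches from about 0.35 to 0.775 m from the base axis. Payload 7.3 kg.
Tool frame: the origin (TCP) lies at the very end of the fingers, on their centre line; the grasp point (between the pads) lies 19 mm behind it (robot.pinch_z is the distance from the TCP to the grasp point, in m); y points along the fingers, x is the direction in which the jaws open and shut, and the axes are right-handed (so a half turn about y gives the same grasp; the last joint's range is limited). The gripper opens to 92 mm and grips with 3 to 60 N. Pads are 19 mm wide; open, the fingers measure 130 mm over their backs; the gripper's body (75 mm by 190 mm) begins 47 mm behind the grasp point.
Start: joints at [64.171, 19.595, 87.324, -0, 73.075, -8.365], TCP at [0.158, 0.501, 0.196] pointing down, gripper open.
Joint ranges: [-145.02, 145.02], [-44.19, 115.74], [2.07, 154.8], [-57.11, 237.11], [16.16, 152.29], [-177.93, 177.93]. Speed limits (degrees/s): [147.25, 147.25, 180, 180, 180, 180].

INTERFACE

Orientations are given as a 3x3 rotation matrix whose columns are the frame's x, y, z axes.
In Python, from workcell import robot gives the robot as it stands. The module is installed in compiled form; this text tells all that it offers.
- The arm moves only by the shell command python3 -m pendant 'ROWS'. ROWS is JSON, a list of rows, each an object of numbers: "dx", "dy", "dz": the shift along the tool's x, y, z in units of 30 mm (1.0 is 30 mm); "ax", "ay", "az": the turn, a rotation vector about the tool's x, y, z in units of 6 degrees (1.0 is 6 degrees); "fingers": the closure in counts, from 0 (fully open) to 255 (shut). A call has 1 to 20 rows; each row is the pose to reach, as a shift and turn from the pose commanded when the call began, along the tool's axes at that moment; what a row does not reach only later rows make up. A row lasts 1/10 s, in which the tool goes at most 50 mm and 8.59 degrees, less where a joint would pass 70% of its speed; a pose out of reach is approached as far as the arm can. A call with a gripper value outside its range is refused whole. The fingers move at their own pace and stop on an object; the grip force is fixed at half the most. Time passes only in rows, so rows that repeat a pose let the fingers close. It gives the time, the measured TCP pose, the force and the opening at its end, in the units of the state.
- robot.observe(): the state, without advancing time (a new reading comes with each control period).
- robot.snapshot(name): name is "scene" or "side" or "wrist"; returns the picture (384x512x3 uint8, red, green, blue); there is no depth.
- robot.camera_model(name): a dict with "mtx" (3x3 intrinsics, pixels), "D" ([k1, k2, p1, p2, k3] as OpenCV has them; the pictures are not rectified), "pose" (4x4, takes a point from camera to world coordinates). Camera axes: x right, y up, looking along -z (the intrinsics and any distortion apply to the point x, -y, -z); pixel columns grow to the right and rows downward; lengths in m; the calibration is good to about 2 mm. A picture is of the moment at which its call begins: read the wrist's pose just before it. camera_model takes no time and is no camera call; for the wrist camera it gives the pose at the moment of the call.
- robot.finish_job(): hands the job in, once; it reports no verdict.
Trained networks look in the newest picture that a camera, given by its name, has taken for a name from the list of things; names that differ only in an ending like _2 or _b are one class to them, and where a whole thing is asked for, a point or a joint stands for the part that bears it (a point fixed in the world has none). Each returns a list of dicts, best first, with "conf" (0 to 1); they miss things now and then, are a little off and sometimes report something else, mostly with a low value. They report only what shows in the picture. A call takes as long as a camera call.
- robot.search_frame(target, camera): "location" ([row, column] in pixels, amid what is visible of it).
- robot.outline_of(target, camera): "pixels" (384x512 bool, what is visible of it) and "location" ([row, column] in pixels, amid what is visible of it).
- robot.spot_point(target, camera): "location" ([row, column] in pixels: a listed point, or the origin of a listed thing).
The state is a dict: "time": time; "joint_positions": joint angles; "qd": joint speeds; "joint_efforts": joint torques, N m; "tool_pos": TCP position; "eef_rot": TCP orientation; "wrist_force": force on the tool from outside, world axes, zero at the start; "torque": the same for the moment, N m; "finger_gap": opening from 0.0 (shut) to 1.0 (fully open).
Only numpy, scipy, OpenCV 4.12 (cv2) and the standard library are available. Lean on these libraries where they do the work, as an engineer would, in place of code of your own. Each camera call takes 0.05 s, during which the arm holds its last target.

TASK

Two salad spinners stand on the kitchen counter. Take the bigger one's crank by its upright grip and wind it clockwise, seen from above: one full turn, then on for the short remainder until the crank arm points at that bowl's pouring lip, and let go, leaving it there. Do not touch the smaller spinner.

Things in the scene. Friction and masses are not known exactly. Their poses are not given: they have to be found in the camera images.
- spinner: The bigger salad spinner, fixed to the counter: round steel bowl 252 mm across the rim, flat clear lid, top 155 mm above the counter, white rim, hub and crank. Origin: centre of the underside, on the counter and on the crank's upright axis. Its +x axis points, level, at the pouring lip, a white plastic chute 53 mm wide sticking out 30 mm beyond the rim; z up.
- grip: Bigger spinner's crank grip: upright grey plastic cylinder 26 mm in diameter, 50 mm tall, free to spin about its own axis, on the end of the white crank arm, 80 mm from the crank's axis. Origin: centre of its lower end, 181 mm above the counter; z up, yaw means nothing. Below it the arm (24 mm wide, top at 181 mm) and at the crank's axis the hub (radius 25 mm, top at 185 mm); else free all round.
- crank (a joint): Angle of the bigger spinner's crank in rad, counted through whole turns, growing clockwise seen from above. At 0 and at 6.283 the arm points at the pouring lip (+x of the spinner). It starts at -1.3 to -0.3 (75 to 17 degrees before the lip), passes the lip once and is to finish at 6.283. Light even friction (about 1.5 N at the grip); it does not coast, stays where left, has no stop within reach.
- small_spinner: The smaller spinner, same make-up, fixed to the counter: bowl 190 mm across the rim, lid top 117 mm and grip top 183 mm above the counter, its crank within its rim, its lip 30 mm beyond. Origin: centre of the underside. It stands beside the bigger one, at least 280 mm away centre to centre, to its left or right. Not to be touched.

How it is judged (in metres and radians):
On the way, in this order (a step that is already met when the one before it is completed fails the run):
1. the fingers are on the bigger spinner's grip, at the start of the winding (contact force between the fingers and grip above 0.4 N and value of joint crank below 1 rad), for 0.1 s.
2. the crank is half way round (about 180 degrees past the lip), driven by the fingers on its grip (contact force between the fingers and grip above 0.4 N and value of joint crank between 2.3 and 4.2 rad), for 0.1 s.
At the end, for the whole second after the job is handed in: The bigger spinner's crank has been wound clockwise past the lip once and round to it again (joint at 6.283), stands still and points at the pouring lip within 15 degrees (value of joint crank between 6.02 and 6.55 rad and velocity of joint crank between -0.1 and 0.1 rad/s); the robot touches nothing.
It fails at once if the smaller spinner is touched with more than 2 N (contact force between any of the fingers, the arm and small_spinner above 2 N).
It also fails if it takes over 56 s, if anything falls off the work surface, if the arm or the gripper's body presses on something with over 40 N, if the wrist force passes 120 N, or if a joint passes its speed limit or range.

## Working session

There is one attempt and no reset: what is moved stays moved. The work goes in short steps, Python scripts to look and compute and a shell command to move; the robot and the scene stay as the last step left them, time stands still between calls to the robot, and variables do not carry over. Pictures are saved under pics/ and viewed, and the job is handed in when it is done.

```bash
mkdir -p pics
cat > h.py <<'E'
import numpy as np,cv2
from workcell import robot
def snap(n,f):
    m=robot.camera_model(n); im=robot.snapshot(n); cv2.imwrite('pics/'+f,im[:,:,::-1]); return m,im
def proj(m,P):
    P=np.atleast_2d(P); T=np.linalg.inv(m['pose']); c=P@T[:3,:3].T+T[:3,3]
    c=c*[1,-1,-1]
    return cv2.projectPoints(c.reshape(-1,1,3),np.zeros(3),np.zeros(3),np.array(m['mtx'],float),np.array(m['D'],float))[0].reshape(-1,2)
def ray(m,row,col):
    u=cv2.undistortPoints(np.array([[[col,row]]],float),np.array(m['mtx'],float),np.array(m['D'],float))[0,0]
    d=np.array(m['pose'])[:3,:3]@np.array([u[0],-u[1],-1]); return np.array(m['pose'])[:3,3],d/np.linalg.norm(d)
def atz(m,row,col,z):
    o,d=ray(m,row,col); return o+d*(z-o[2])/d[2]
def tri(rs):
    A=sum(np.eye(3)-np.outer(d,d) for o,d in rs); b=sum((np.eye(3)-np.outer(d,d))@o for o,d in rs)
    p=np.linalg.solve(A,b); return p,[np.linalg.norm(np.cross(p-o,d)) for o,d in rs]
E
python3 - <<'E'
from h import *
np.set_printoptions(precision=4,suppress=True)
s=robot.observe();print(s)
for n in ['scene','side','wrist']:
    m,im=snap(n,n+'0.png'); print(n,m['pose'][:3,3])
    for t in ['spinner','grip','small_spinner']:
        print(t,[(np.round(r['location'],1),round(r['conf'],2)) for r in robot.spot_point(t,n)], [(np.round(r['location'],1),round(r['conf'],2)) for r in robot.search_frame(t,n)])
E
```

```text
{'time': 0.0, 'joint_positions': array([64.1726, 19.634 , 87.3767,  0.0005, 73.0746, -8.3652]), 'qd': array([-0.0277,  0.0111,  0.0588,  0.02  , -0.0299,  0.0691]), 'joint_efforts': array([ -0.0009, -43.1234, -24.4218,   0.0718,   0.0559,  -0.0001]), 'tool_pos': array([0.1573, 0.5004, 0.195 ]), 'eef_rot': array([[ 0.3001, -0.0007, -0.9539],
       [ 0.9539, -0.0013,  0.3001],
       [-0.0015, -1.    ,  0.0002]]), 'wrist_force': array([-0.0597, -0.2472, -0.031 ]), 'torque': array([-0.0498,  0.0618, -0.0166]), 'finger_gap': 0.99974082516325}
scene [ 0.3452 -0.1157  0.8924]
spinner [] [(array([152.8, 214.1]), 0.74)]
grip [(array([118.6, 251.2]), 0.61)] [(array([111.8, 247.1]), 0.8)]
small_spinner [(array([266.7, 343.1]), 0.77)] [(array([258. , 353.4]), 0.57), (array([154. , 213.9]), 0.42)]
side [0.5728 0.298  0.934 ]
spinner [] [(array([274.6, 251.3]), 0.92)]
grip [(array([252.2, 207.9]), 0.48)] [(array([251.6, 210. ]), 0.74)]
small_spinner [(array([150.3, 252.3]), 0.66)] [(array([133.7, 250.6]), 0.64), (array([251.5, 211.4]), 0.35)]
wrist [0.0948 0.5191 0.3854]
spinner [] []
grip [] []
small_spinner [] []
```

View pics/scene0.png

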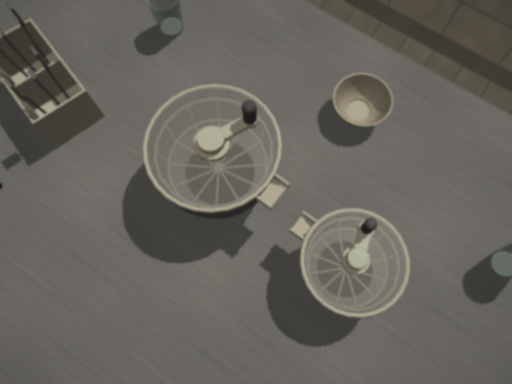

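View pics/side0.png

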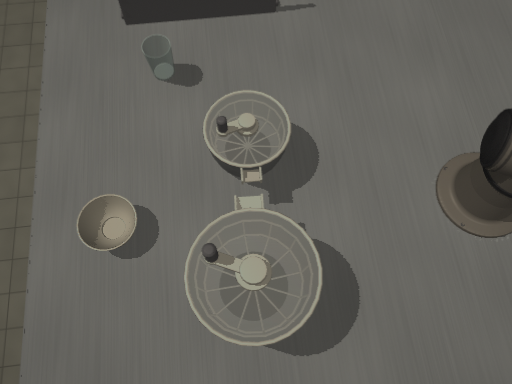

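Run:
```python
from h import *
np.set_printoptions(precision=4,suppress=True)
ms={n:robot.camera_model(n) for n in ['scene','side']}
for n in ms: print(ms[n]['pose'],ms[n]['mtx'],ms[n]['D'])
print(tri([ray(ms['scene'],118.6,251.2),ray(ms['side'],252.2,207.9)]))
print(tri([ray(ms['scene'],111.8,247.1),ray(ms['side'],251.6,210)]))
print(tri([ray(ms['scene'],266.7,343.1),ray(ms['side'],150.3,252.3)]))
```

```text
[[ 0.5707  0.7825 -0.2491  0.3452]
 [-0.8211  0.5435 -0.1741 -0.1157]
 [-0.0009  0.3039  0.9527  0.8924]
 [ 0.      0.      0.      1.    ]] [[436.8376   0.     264.5282]
 [  0.     436.8376 192.1122]
 [  0.       0.       1.    ]] [0.0297 0.     0.     0.     0.    ]
[[-0.9929 -0.1072  0.0514  0.5728]
 [ 0.1185 -0.9291  0.3503  0.298 ]
 [ 0.0102  0.3539  0.9352  0.934 ]
 [ 0.      0.      0.      1.    ]] [[423.538    0.     258.7272]
 [  0.     423.538  197.4027]
 [  0.       0.       1.    ]] [0.0121 0.     0.     0.     0.    ]
(array([0.6333, 0.1122, 0.1824]), [np.float64(0.0022095471112814694), np.float64(0.0022095471112813193)])
(array([0.6283, 0.1176, 0.2088]), [np.float64(0.0011613489558808638), np.float64(0.0011613489558807955)])
(array([ 0.5288, -0.1695,  0.0216]), [np.float64(0.006245909650114319), np.float64(0.006245909650114292)])
```

Run:
```python
from h import *
np.set_printoptions(precision=4,suppress=True)
ms={n:robot.camera_model(n) for n in ['scene','side']}
S,D=ms['scene'],ms['side']
print('hub',tri([ray(S,138.5,210),ray(D,268,254)]),atz(S,138.5,210,.185),atz(D,268,254,.185))
print('griptop',tri([ray(S,104,249),ray(D,247,208.5)]))
print('small hub',tri([ray(S,259,358.5),ray(D,120,247)]))
for n,f in (('scene',(130,80)),('side',(170,180))):
    im=cv2.imread(f'pics/{n}0.png'); c,r=f
    cv2.imwrite(f'pics/{n}0z.png',cv2.resize(im[r:r+180,c:c+190],None,fx=4.2,fy=3.3*4.2/4.2+0.0,interpolation=cv2.INTER_CUBIC) if 0 else cv2.resize(im[r:r+150,c:c+190],None,fx=4,fy=4,interpolation=cv2.INTER_CUBIC))
```

```text
hub (array([0.5563, 0.1496, 0.1854]), [np.float64(0.0004565559096028779), np.float64(0.0004565559096030993)]) [0.5569 0.1496 0.185 ] [0.5559 0.1498 0.185 ]
griptop (array([0.6296, 0.1151, 0.2353]), [np.float64(0.0005059266612075167), np.float64(0.0005059266612075115)])
small hub (array([ 0.534 , -0.1793,  0.1407]), [np.float64(0.0009342476363456725), np.float64(0.000934247636345712)])
```

View pics/scene0z.png

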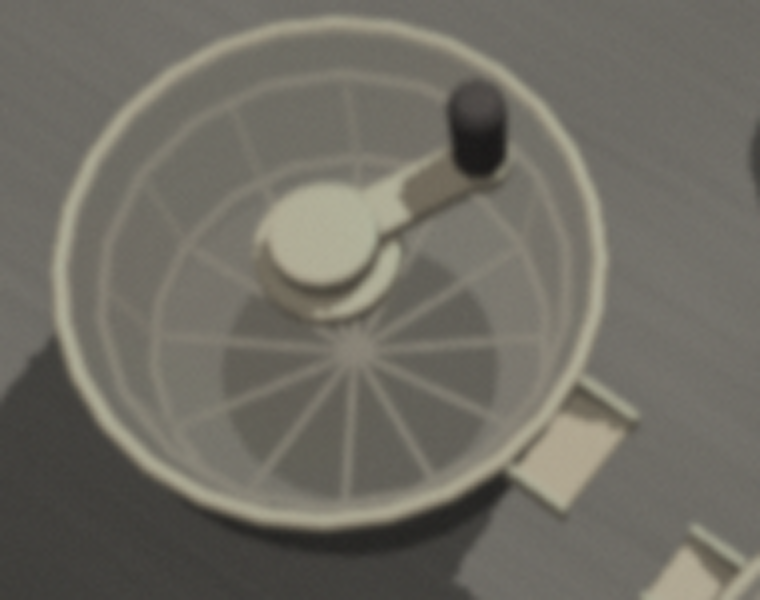

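View pics/side0z.png

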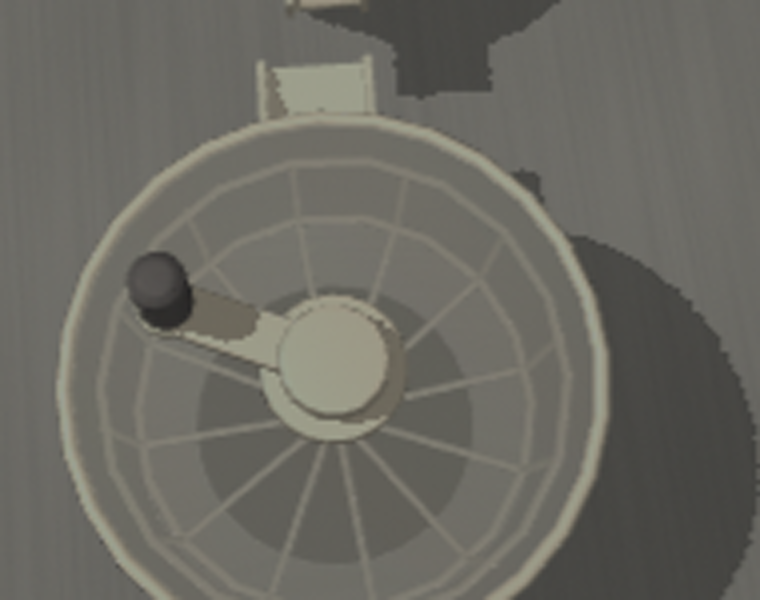

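Run:
```python
from h import *
np.set_printoptions(precision=4,suppress=True)
ms={n:robot.camera_model(n) for n in ['scene','side']}
S,D=ms['scene'],ms['side']
s=lambda u,v:ray(S,80+v/4,130+u/4)
d=lambda u,v:ray(D,180+v/4,170+u/4)
h=tri([s(321,234),d(332,361)]);g=tri([s(476,103),d(158,280)])
a=tri([s(637,415),d(263,63)]);b=tri([s(563,515),d(369,57)])
print(h,g,a,b,sep='\n')
# rim fits: ellipse samples -> z .155 plane circle
for n,m,(u0,v0),pts in (('scene',S,(130,80),[(340,22),(60,275),(602,260),(330,520),(100,410),(520,85),(110,135),(530,440)]),('side',D,(170,180),[(335,120),(65,390),(602,390),(140,195),(530,195),(110,530),(570,510)])):
    P=np.array([atz(m,v0+v/4,u0+u/4,.155)[:2] for u,v in pts])
    A=np.c_[2*P,np.ones(len(P))];x=np.linalg.lstsq(A,(P**2).sum(1),rcond=None)[0];print(n,x[:2],np.sqrt(x[2]+x[:2]@x[:2]))
c=h[0][:2]
for p in (g[0],a[0],b[0],(a[0]+b[0])/2): print(np.linalg.norm(p[:2]-c),np.degrees(np.arctan2(*(p[:2]-c)[::-1])))
```

```text
(array([0.5585, 0.152 , 0.1784]), [np.float64(0.0006131795074724238), np.float64(0.0006131795074723965)])
(array([0.6302, 0.1172, 0.2251]), [np.float64(0.001699992346401358), np.float64(0.0016999923464013846)])
(array([ 0.5763, -0.0062,  0.1482]), [np.float64(0.002040283190146248), np.float64(0.0020402831901463084)])
(array([ 0.5219, -0.005 ,  0.1414]), [np.float64(0.0005044082968812794), np.float64(0.0005044082968814488)])
scene [0.5586 0.1481] 0.12414928933753695
side [0.5568 0.1513] 0.12340105261740786
0.07960158304274897 -25.85540409813217
0.1591534595523686 -83.60048773393697
0.1612275601350545 -103.14510784565833
0.15786625046586966 -93.43668297748408
```

```bash
python3 -m pendant '[{"dy":-1.5},{"dy":-3},{"dy":-3.5},{"dx":-7.5,"dz":-18.9,"dy":-3.5},{"dx":-7.5,"dz":-18.9,"dy":-3.5},{"dx":-7.5,"dz":-18.9,"dy":-3.5},{"dx":-7.5,"dz":-18.9,"dy":-3.5},{"dx":-7.5,"dz":-18.9,"dy":-3.5},{"dx":-7.5,"dz":-18.9,"dy":-3.5},{"dx":-7.5,"dz":-18.9,"dy":-3.5},{"dx":-7.5,"dz":-18.9,"dy":-3.5},{"dx":-7.5,"dz":-18.9,"dy":-3.5},{"dx":-7.5,"dz":-18.9,"dy":-3.5},{"dx":-7.5,"dz":-18.9,"dy":-3.5},{"dx":-7.5,"dz":-18.9,"dy":-3.5},{"dx":-7.5,"dz":-18.9,"dy":-3.5},{"dx":-7.5,"dz":-18.9,"dy":-3.5},{"dx":-7.5,"dz":-18.9,"dy":-3.5},{"dx":-7.5,"dz":-18.9,"dy":-3.5},{"dx":-7.5,"dz":-18.9,"dy":-3.5}]'
python3 - <<'E'
from h import *
np.set_printoptions(precision=4,suppress=True)
s=robot.observe();print(s['joint_positions'],s['tool_pos'],s['eef_rot'])
m,im=snap('wrist','wrist1.png');print(m['pose'])
print([(np.round(r['location'],1),round(r['conf'],2)) for r in robot.spot_point('grip','wrist')])
E
```

```text
[64.1703 19.5945 87.323  -0.001  73.0761 -8.3677] [0.1576 0.5008 0.1957] [[ 0.3001  0.0001 -0.9539]
 [ 0.9539  0.0001  0.3001]
 [ 0.0001 -1.     -0.    ]]
[[ 0.2993 -0.9251 -0.2339  0.0948]
 [ 0.9542  0.2904  0.0723  0.5191]
 [ 0.001  -0.2448  0.9696  0.3853]
 [ 0.      0.      0.      1.    ]]
[]invalid input at $[0]: expected keys dx, dy, dz, ax, ay, az, fingers
```

View pics/wrist1.png

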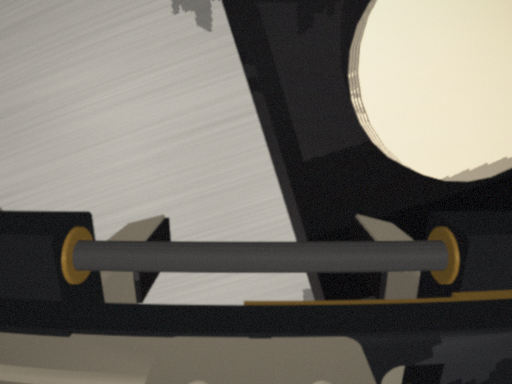

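```bash
python3 -m pendant '[{"dx":0,"dy":-1.5,"dz":0,"ax":0,"ay":0,"az":0,"fingers":0},{"dx":0,"dy":-3,"dz":0,"ax":0,"ay":0,"az":0,"fingers":0},{"dx":-0.5,"dy":-3.5,"dz":-1.2,"ax":0,"ay":0,"az":0,"fingers":0},{"dx":-7.5,"dy":-3.5,"dz":-18.9,"ax":0,"ay":0,"az":0,"fingers":0},{"dx":-7.5,"dy":-3.5,"dz":-18.9,"ax":0,"ay":0,"az":0,"fingers":0},{"dx":-7.5,"dy":-3.5,"dz":-18.9,"ax":0,"ay":0,"az":0,"fingers":0},{"dx":-7.5,"dy":-3.5,"dz":-18.9,"ax":0,"ay":0,"az":0,"fingers":0},{"dx":-7.5,"dy":-3.5,"dz":-18.9,"ax":0,"ay":0,"az":0,"fingers":0},{"dx":-7.5,"dy":-3.5,"dz":-18.9,"ax":0,"ay":0,"az":0,"fingers":0},{"dx":-7.5,"dy":-3.5,"dz":-18.9,"ax":0,"ay":0,"az":0,"fingers":0},{"dx":-7.5,"dy":-3.5,"dz":-18.9,"ax":0,"ay":0,"az":0,"fingers":0},{"dx":-7.5,"dy":-3.5,"dz":-18.9,"ax":0,"ay":0,"az":0,"fingers":0},{"dx":-7.5,"dy":-3.5,"dz":-18.9,"ax":0,"ay":0,"az":0,"fingers":0},{"dx":-7.5,"dy":-3.5,"dz":-18.9,"ax":0,"ay":0,"az":0,"fingers":0},{"dx":-7.5,"dy":-3.5,"dz":-18.9,"ax":0,"ay":0,"az":0,"fingers":0},{"dx":-7.5,"dy":-3.5,"dz":-18.9,"ax":0,"ay":0,"az":0,"fingers":0},{"dx":-7.5,"dy":-3.5,"dz":-18.9,"ax":0,"ay":0,"az":0,"fingers":0},{"dx":-7.5,"dy":-3.5,"dz":-18.9,"ax":0,"ay":0,"az":0,"fingers":0}]'
python3 - <<'E'
from h import *
np.set_printoptions(precision=4,suppress=True)
s=robot.observe();print(s['time'],s['joint_positions'],s['tool_pos'],s['eef_rot'])
m,im=snap('wrist','wrist2.png');print(m['pose'])
print([(np.round(r['location'],1),round(r['conf'],2)) for r in robot.spot_point('grip','wrist')])
for n in ('scene','side'):snap(n,n+'2.png')
E
```

```text
time: 2.95
tool_pos: [0.6301, 0.1171, 0.301]
eef_rot: [[0.299, 0.0, -0.954], [0.954, 0.0, 0.299], [0.0, -1.0, 0.0]]
wrist_force: [-0.2, 0.5, -0.4]
finger_gap: 1.0
2.95 [  3.6691  30.1125  54.4881   0.0254  95.3907 -68.9373] [0.6301 0.1171 0.301 ] [[ 0.2989  0.0001 -0.9543]
 [ 0.9543  0.0005  0.2989]
 [ 0.0005 -1.      0.    ]]
[[ 0.2981 -0.9254 -0.234   0.5673]
 [ 0.9545  0.2894  0.0717  0.1353]
 [ 0.0014 -0.2448  0.9696  0.4907]
 [ 0.      0.      0.      1.    ]]
[(array([173.9, 261.2]), 0.74)]
```

View pics/wrist2.png

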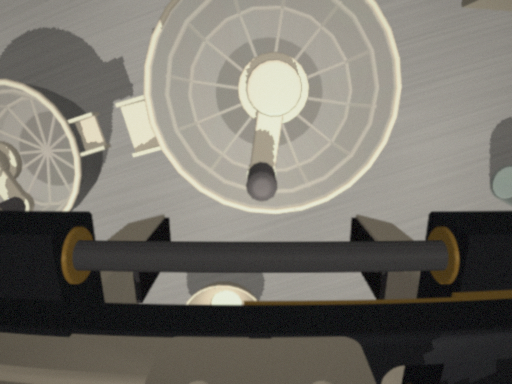

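View pics/side2.png

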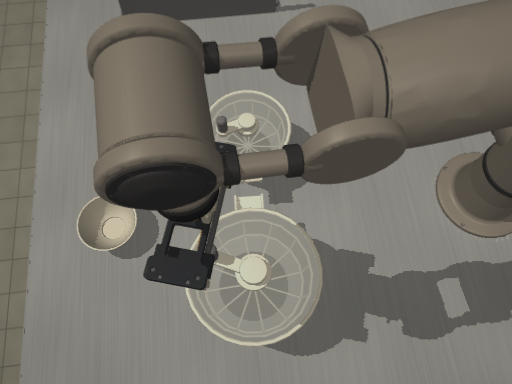

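Run:
```python
from h import *
np.set_printoptions(precision=4,suppress=True)
W=robot.camera_model('wrist');S=robot.camera_model('scene');D=robot.camera_model('side')
im=cv2.imread('pics/wrist2.png');cv2.imwrite('pics/w2z.png',cv2.resize(im[0:215,90:290],None,fx=2.7,fy=2.7,interpolation=cv2.INTER_CUBIC))
s=lambda u,v:ray(S,80+v/4,130+u/4)
d=lambda u,v:ray(D,180+v/4,170+u/4)
print('hub',atz(W,88,273.5,.185),tri([s(321,234),d(332,361),ray(W,88,273.5)]))
print('grip',atz(W,183,262,.231),tri([s(476,103),d(158,280),ray(W,183,262)]))
print(atz(W,173.9,261.2,.181))
# rim
pts=[(148,90),(399,90),(275,212),(165,150),(385,145),(200,190),(350,190),(160,30),(390,30)]
P=np.array([atz(W,v,u,.155)[:2] for u,v in pts])
A=np.c_[2*P,np.ones(len(P))];x=np.linalg.lstsq(A,(P**2).sum(1),rcond=None)[0];print(x[:2],np.sqrt(x[2]+x[:2]@x[:2]))
```

```text
hub [0.5594 0.1508 0.185 ] (array([0.5588, 0.1517, 0.1781]), [np.float64(0.00038195679547339524), np.float64(0.000925362673714118), np.float64(0.000684309327731861)])
grip [0.6283 0.1183 0.231 ] (array([0.6301, 0.1175, 0.2249]), [np.float64(0.0019423926573897588), np.float64(0.0014701622128379898), np.float64(0.0005376977524125549)])
[0.6313 0.117  0.181 ]
[0.5629 0.1523] 0.12461906529654687
```

View pics/w2z.png

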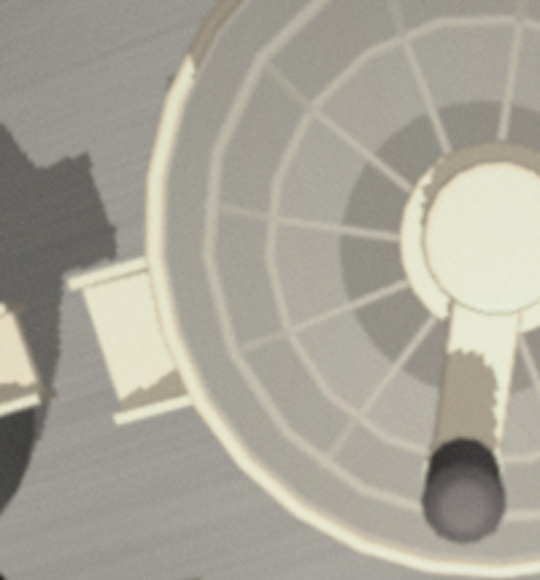

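```bash
python3 - <<'E'
from h import *
np.set_printoptions(precision=4,suppress=True)
W=robot.camera_model('wrist');S=robot.camera_model('scene');D=robot.camera_model('side')
s=lambda u,v:ray(S,80+v/4,130+u/4)
d=lambda u,v:ray(D,180+v/4,170+u/4)
w=lambda u,v:ray(W,v/2.7,90+u/2.7)
a=tri([s(637,415),d(263,63),w(117,418)]);b=tri([s(563,515),d(369,57),w(68,282)]);print(a,b)
m=(a[0]+b[0])/2
for c in ([.558,.151],[.5594,.1508]): print(np.degrees(np.arctan2(*(m[:2]-c)[::-1])))
v=a[0]-b[0];print(np.degrees(np.arctan2(v[1],v[0]))-90)
E
python3 -m pendant '[{"dx":0,"dy":1.2,"dz":0,"ax":0,"ay":0,"az":0,"fingers":0},{"dx":0,"dy":2.4,"dz":0,"ax":0,"ay":0,"az":0,"fingers":0},{"dx":0,"dy":3.1,"dz":0,"ax":0,"ay":0,"az":0,"fingers":0},{"dx":0,"dy":3.5,"dz":0,"ax":0,"ay":0,"az":0,"fingers":0},{"dx":0,"dy":3.5,"dz":0,"ax":0,"ay":0,"az":0,"fingers":0},{"dx":0,"dy":3.5,"dz":0,"ax":0,"ay":0,"az":0,"fingers":100},{"dx":0,"dy":3.5,"dz":0,"ax":0,"ay":0,"az":0,"fingers":150},{"dx":0,"dy":3.5,"dz":0,"ax":0,"ay":0,"az":0,"fingers":255},{"dx":0,"dy":3.5,"dz":0,"ax":0,"ay":0,"az":0,"fingers":255},{"dx":0,"dy":3.5,"dz":0,"ax":0,"ay":0,"az":0,"fingers":255},{"dx":0,"dy":3.5,"dz":0,"ax":0,"ay":0,"az":0,"fingers":255},{"dx":0,"dy":3.5,"dz":0,"ax":0,"ay":0,"az":0,"fingers":255},{"dx":0,"dy":3.5,"dz":0,"ax":0,"ay":0,"az":0,"fingers":255},{"dx":0,"dy":3.5,"dz":0,"ax":0,"ay":0,"az":0,"fingers":255}]'
```

```text
(array([ 0.5771, -0.0064,  0.1479]), [np.float64(0.0013370131023441713), np.float64(0.002765231065851276), np.float64(0.0014676199681979932)]) (array([ 0.5225, -0.0058,  0.1427]), [np.float64(0.0005171967867771231), np.float64(0.001683420822274035), np.float64(0.0021770072751005525)])
-93.00451674206307
-93.51794753159754
-90.67896206481694
time: 4.55
tool_pos: [0.6309, 0.1162, 0.1956]
eef_rot: [[0.3, 0.0, -0.954], [0.954, 0.0, 0.3], [0.0, -1.0, 0.0]]
wrist_force: [-0.4, 1.0, -0.9]
finger_gap: 0.265
```

```bash
cat > arc.py <<'E'
import sys
from h import *
def arc(C,P,t1,n,R=.08):
    C=np.array(C);P=np.array(P);t0=np.degrees(np.arctan2(*(P-C)[::-1]))
    if t0>0 and t1<0 and False: pass
    while t0<t1: t0+=360
    while t0-t1>360: t0-=360
    print('t0',t0,'R',np.linalg.norm(P-C))
    for i in range(1,n+1):
        t=np.radians(t0+(t1-t0)*i/n); Q=C+R*np.array([np.cos(t),np.sin(t)])-P
        print(round(np.degrees(t)),'dx %.2f dz %.2f'%((.3*Q[0]+.954*Q[1])/.03,(-.954*Q[0]+.3*Q[1])/.03))
E
python3 -c "
from arc import *
arc([.5585,.151],[.631,.1161],-85,10)"
```

```text
t0 -25.7052013107232 R 0.08046278642950418
-32 dx -0.27 dz 0.07
-38 dx -0.53 dz 0.15
-43 dx -0.79 dz 0.26
-49 dx -1.03 dz 0.39
-55 dx -1.25 dz 0.55
-61 dx -1.46 dz 0.73
-67 dx -1.65 dz 0.93
-73 dx -1.82 dz 1.15
-79 dx -1.96 dz 1.39
-85 dx -2.08 dz 1.64
```

```bash
python3 -m pendant '[{"dx":-0.27,"dy":0,"dz":0.07,"ax":0,"ay":0,"az":0,"fingers":255},{"dx":-0.53,"dy":0,"dz":0.15,"ax":0,"ay":0,"az":0,"fingers":255},{"dx":-0.79,"dy":0,"dz":0.26,"ax":0,"ay":0,"az":0,"fingers":255},{"dx":-1.03,"dy":0,"dz":0.39,"ax":0,"ay":0,"az":0,"fingers":255},{"dx":-1.25,"dy":0,"dz":0.55,"ax":0,"ay":0,"az":0,"fingers":255},{"dx":-1.46,"dy":0,"dz":0.73,"ax":0,"ay":0,"az":0,"fingers":255},{"dx":-1.65,"dy":0,"dz":0.93,"ax":0,"ay":0,"az":0,"fingers":255},{"dx":-1.82,"dy":0,"dz":1.15,"ax":0,"ay":0,"az":0,"fingers":255},{"dx":-1.96,"dy":0,"dz":1.39,"ax":0,"ay":0,"az":0,"fingers":255},{"dx":-2.08,"dy":0,"dz":1.64,"ax":0,"ay":0,"az":0,"fingers":255},{"dx":-2.08,"dy":0,"dz":1.64,"ax":0,"ay":0,"az":0,"fingers":255}]'
python3 -c "
from arc import *
np.set_printoptions(precision=4,suppress=True)
s=robot.observe();print(s['time'],s['tool_pos'],s['wrist_force'])
m,im=snap('wrist','wrist3.png')
snap('side','side3.png')
p=[.631+.03*(-2.08*.3-.954*1.64),.1161+.03*(-2.08*.954+.3*1.64)];print(p)
arc([.5585,.151],p,-280,20)"
```

```text
time: 5.65
tool_pos: [0.5636, 0.0719, 0.1955]
eef_rot: [[0.3, -0.001, -0.954], [0.954, 0.001, 0.3], [0.001, -1.0, 0.002]]
wrist_force: [-1.5, 5.3, -2.9]
finger_gap: 0.219
5.65 [0.5636 0.0719 0.1955] [-1.5202  5.3222 -2.8782]
[0.5653432, 0.07133039999999999]
t0 -85.09064354157556 R 0.07996295736401951
-95 dx -0.14 dz 0.43
-105 dx -0.20 dz 0.88
-114 dx -0.18 dz 1.33
-124 dx -0.09 dz 1.78
-134 dx 0.08 dz 2.20
-144 dx 0.31 dz 2.59
-153 dx 0.61 dz 2.93
-163 dx 0.96 dz 3.21
-173 dx 1.35 dz 3.44
-183 dx 1.78 dz 3.59
-192 dx 2.22 dz 3.67
-202 dx 2.68 dz 3.67
-212 dx 3.12 dz 3.60
-222 dx 3.55 dz 3.45
-231 dx 3.95 dz 3.23
-241 dx 4.30 dz 2.95
-251 dx 4.60 dz 2.61
-261 dx 4.84 dz 2.22
-270 dx 5.01 dz 1.80
-280 dx 5.11 dz 1.36
```

View pics/wrist3.png

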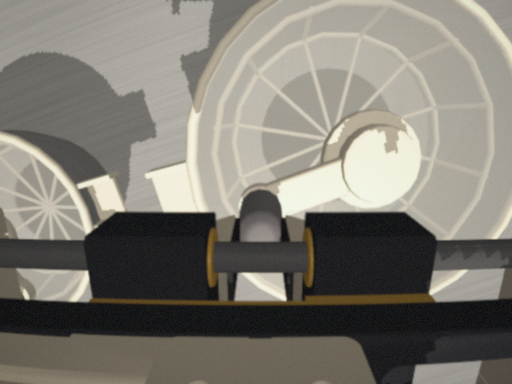

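```bash
python3 -c "
from arc import *
np.set_printoptions(precision=4,suppress=True)
s=robot.observe();W=robot.camera_model('wrist');p=s['tool_pos']
for z in (.231,.214,.195,.181): print(z,proj(W,[p[0],p[1],z]))
for n in ('hub',): print(proj(W,[.5585,.151,.185]))
for u,v in ((262,200),(262,215),(262,228)): print(atz(W,v,u,.231))
im=cv2.imread('pics/wrist3.png');cv2.imwrite('pics/w3z.png',cv2.resize(im[130:320,180:440],None,fx=3,fy=3,interpolation=cv2.INTER_CUBIC))
print(atz(W,160,382,.185))
"
```

```text
0.231 [[262.291  237.6107]]
0.214 [[262.0244 225.4252]]
0.195 [[261.7775 214.1555]]
0.181 [[261.6226 207.0853]]
[[381.4461 164.3021]]
[0.5452 0.0776 0.231 ]
[0.5525 0.0754 0.231 ]
[0.5589 0.0734 0.231 ]
[0.556  0.1519 0.185 ]
```

View pics/w3z.png

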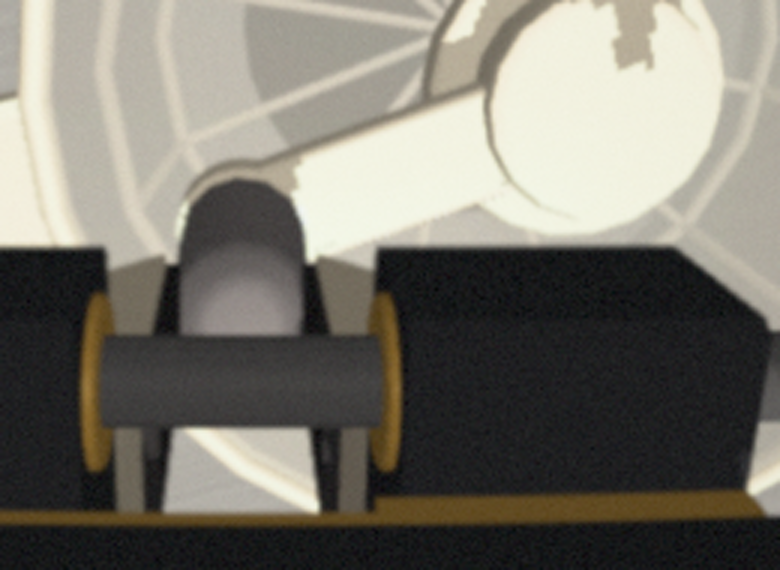

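View pics/side3.png

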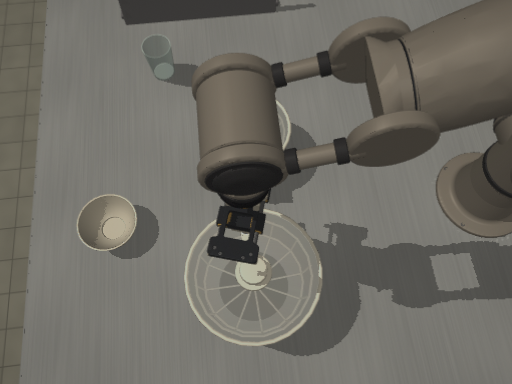

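```bash
python3 -m pendant '[{"dx":-0.14,"dy":0,"dz":0.43,"ax":0,"ay":0,"az":0,"fingers":255},{"dx":-0.20,"dy":0,"dz":0.88,"ax":0,"ay":0,"az":0,"fingers":255},{"dx":-0.18,"dy":0,"dz":1.33,"ax":0,"ay":0,"az":0,"fingers":255},{"dx":-0.09,"dy":0,"dz":1.78,"ax":0,"ay":0,"az":0,"fingers":255},{"dx":0.08,"dy":0,"dz":2.20,"ax":0,"ay":0,"az":0,"fingers":255},{"dx":0.31,"dy":0,"dz":2.59,"ax":0,"ay":0,"az":0,"fingers":255},{"dx":0.61,"dy":0,"dz":2.93,"ax":0,"ay":0,"az":0,"fingers":255},{"dx":0.96,"dy":0,"dz":3.21,"ax":0,"ay":0,"az":0,"fingers":255},{"dx":0.96,"dy":0,"dz":3.21,"ax":0,"ay":0,"az":0,"fingers":255}]'
python3 -c "
from arc import *
np.set_printoptions(precision=4,suppress=True)
s=robot.observe();print(s['time'],s['tool_pos'],s['wrist_force'])
m,im=snap('wrist','wrist4.png')
print(proj(m,[*s['tool_pos'][:2],.231]))
p=np.array([.5653,.0713])+.03*np.array([.96*.3-.954*3.21,.96*.954+.3*3.21]);print(p)
arc([.5585,.151],p,-330,18)"
```

```text
time: 6.65
tool_pos: [0.4827, 0.1284, 0.1957]
eef_rot: [[0.299, 0.004, -0.954], [0.954, 0.0, 0.299], [0.001, -1.0, -0.003]]
wrist_force: [4.5, 2.8, -5.9]
finger_gap: 0.22
6.65 [0.4827 0.1284 0.1957] [ 4.5466  2.8282 -5.8516]
[[262.306  237.8328]]
[0.4821 0.1277]
t0 -163.02211705112586 R 0.07991300496840299
-172 dx 0.37 dz 0.22
-182 dx 0.78 dz 0.37
-191 dx 1.20 dz 0.45
-200 dx 1.63 dz 0.47
-209 dx 2.06 dz 0.41
-219 dx 2.47 dz 0.29
-228 dx 2.86 dz 0.10
-237 dx 3.21 dz -0.15
-247 dx 3.52 dz -0.45
-256 dx 3.78 dz -0.80
-265 dx 3.97 dz -1.18
-274 dx 4.10 dz -1.59
-284 dx 4.17 dz -2.02
-293 dx 4.16 dz -2.45
-302 dx 4.09 dz -2.87
-311 dx 3.94 dz -3.28
-321 dx 3.74 dz -3.66
-330 dx 3.47 dz -4.00
```

View pics/wrist4.png

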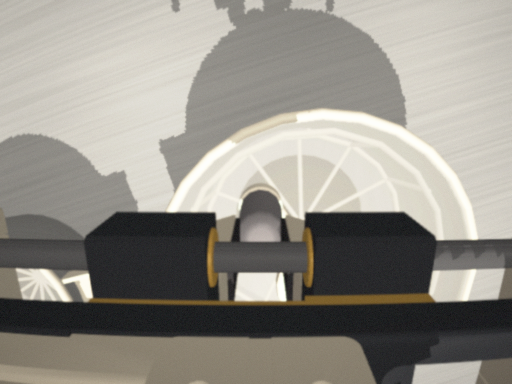

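```bash
python3 -m pendant '[{"dx":0.37,"dy":0,"dz":0.22,"ax":0,"ay":0,"az":0,"fingers":255},{"dx":0.78,"dy":0,"dz":0.37,"ax":0,"ay":0,"az":0,"fingers":255},{"dx":1.2,"dy":0,"dz":0.45,"ax":0,"ay":0,"az":0,"fingers":255},{"dx":1.63,"dy":0,"dz":0.47,"ax":0,"ay":0,"az":0,"fingers":255},{"dx":2.06,"dy":0,"dz":0.41,"ax":0,"ay":0,"az":0,"fingers":255},{"dx":2.47,"dy":0,"dz":0.29,"ax":0,"ay":0,"az":0,"fingers":255},{"dx":2.86,"dy":0,"dz":0.1,"ax":0,"ay":0,"az":0,"fingers":255},{"dx":3.21,"dy":0,"dz":-0.15,"ax":0,"ay":0,"az":0,"fingers":255},{"dx":3.52,"dy":0,"dz":-0.45,"ax":0,"ay":0,"az":0,"fingers":255},{"dx":3.78,"dy":0,"dz":-0.8,"ax":0,"ay":0,"az":0,"fingers":255},{"dx":3.97,"dy":0,"dz":-1.18,"ax":0,"ay":0,"az":0,"fingers":255},{"dx":3.97,"dy":0,"dz":-1.18,"ax":0,"ay":0,"az":0,"fingers":255},{"dx":3.97,"dy":0,"dz":-1.18,"ax":0,"ay":0,"az":0,"fingers":255}]'
python3 -c "
from arc import *
np.set_printoptions(precision=4,suppress=True)
s=robot.observe();print(s['time'],s['tool_pos'],s['wrist_force'])
m,im=snap('wrist','wrist5.png');snap('scene','scene5.png')
p=np.array([.4821,.1277])+.03*np.array([3.97*.3+.954*1.18,3.97*.954-.3*1.18]);print(p)
arc([.5585,.151],p,-405,14)"
```

```text
time: 8.0
tool_pos: [0.5515, 0.2317, 0.1956]
eef_rot: [[0.3, 0.0, -0.954], [0.954, 0.001, 0.3], [0.001, -1.0, 0.0]]
wrist_force: [2.1, 2.5, -1.7]
finger_gap: 0.215
8.0 [0.5515 0.2317 0.1956] [ 2.0908  2.5206 -1.6735]
[0.5516 0.2307]
t0 -265.05320328124935 R 0.07999938177586126
-275 dx 0.14 dz -0.44
-285 dx 0.20 dz -0.90
-295 dx 0.18 dz -1.37
-305 dx 0.08 dz -1.82
-315 dx -0.10 dz -2.25
-325 dx -0.35 dz -2.64
-335 dx -0.67 dz -2.98
-345 dx -1.04 dz -3.27
-355 dx -1.45 dz -3.48
-365 dx -1.89 dz -3.62
-375 dx -2.35 dz -3.68
-385 dx -2.82 dz -3.66
-395 dx -3.27 dz -3.56
-405 dx -3.70 dz -3.38
```

View pics/wrist5.png

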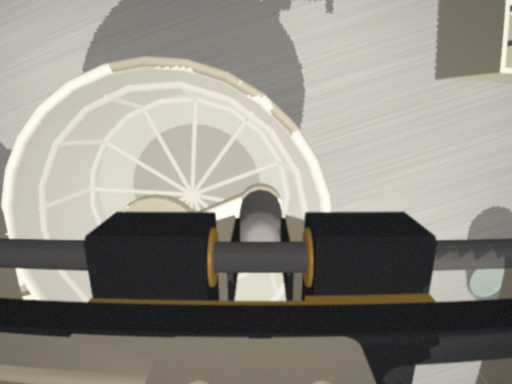

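View pics/scene5.png

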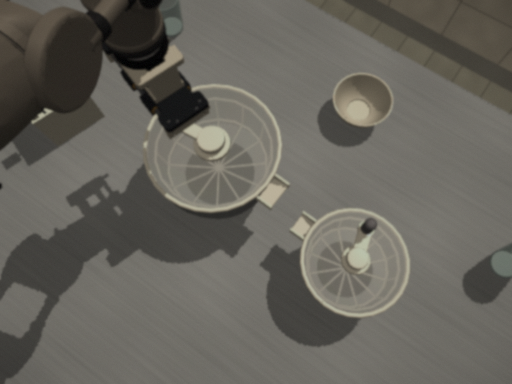

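```bash
python3 -m pendant '[{"dx":0.14,"dy":0,"dz":-0.44,"ax":0,"ay":0,"az":0,"fingers":255},{"dx":0.2,"dy":0,"dz":-0.9,"ax":0,"ay":0,"az":0,"fingers":255},{"dx":0.18,"dy":0,"dz":-1.37,"ax":0,"ay":0,"az":0,"fingers":255},{"dx":0.08,"dy":0,"dz":-1.82,"ax":0,"ay":0,"az":0,"fingers":255},{"dx":-0.1,"dy":0,"dz":-2.25,"ax":0,"ay":0,"az":0,"fingers":255},{"dx":-0.35,"dy":0,"dz":-2.64,"ax":0,"ay":0,"az":0,"fingers":255},{"dx":-0.67,"dy":0,"dz":-2.98,"ax":0,"ay":0,"az":0,"fingers":255},{"dx":-1.04,"dy":0,"dz":-3.27,"ax":0,"ay":0,"az":0,"fingers":255},{"dx":-1.45,"dy":0,"dz":-3.48,"ax":0,"ay":0,"az":0,"fingers":255},{"dx":-1.89,"dy":0,"dz":-3.62,"ax":0,"ay":0,"az":0,"fingers":255},{"dx":-2.35,"dy":0,"dz":-3.68,"ax":0,"ay":0,"az":0,"fingers":255},{"dx":-2.82,"dy":0,"dz":-3.66,"ax":0,"ay":0,"az":0,"fingers":255},{"dx":-3.27,"dy":0,"dz":-3.56,"ax":0,"ay":0,"az":0,"fingers":255},{"dx":-3.7,"dy":0,"dz":-3.38,"ax":0,"ay":0,"az":0,"fingers":255},{"dx":-3.7,"dy":0,"dz":-3.38,"ax":0,"ay":0,"az":0,"fingers":255}]'
python3 -c "
from arc import *
np.set_printoptions(precision=4,suppress=True)
s=robot.observe();print(s['time'],s['tool_pos'],s['wrist_force'])
m,im=snap('wrist','wrist6.png')
p=np.array([.5516,.2307])+.03*np.array([-3.7*.3+.954*3.38,-3.7*.954-.3*3.38]);print(p)
arc([.5585,.151],p,-92.7,8)"
```

```text
time: 9.6
tool_pos: [0.6128, 0.0928, 0.1957]
eef_rot: [[0.301, -0.003, -0.953], [0.954, -0.001, 0.301], [-0.002, -1.0, 0.003]]
wrist_force: [-1.0, -1.7, -3.6]
finger_gap: 0.223
9.6 [0.6128 0.0928 0.1957] [-1.0266 -1.7185 -3.6069]
[0.615  0.0944]
t0 -45.0396995516994 R 0.08000886865441857
-51 dx -0.24 dz 0.14
-57 dx -0.46 dz 0.31
-63 dx -0.67 dz 0.49
-69 dx -0.85 dz 0.70
-75 dx -1.01 dz 0.93
-81 dx -1.15 dz 1.17
-87 dx -1.26 dz 1.42
-93 dx -1.34 dz 1.68
```

View pics/wrist6.png

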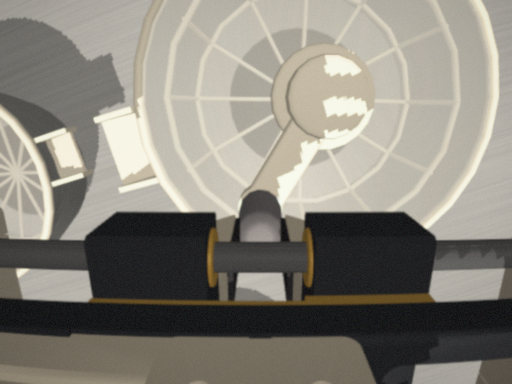

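```bash
python3 -m pendant '[{"dx":-0.24,"dy":0,"dz":0.14,"ax":0,"ay":0,"az":0,"fingers":255},{"dx":-0.46,"dy":0,"dz":0.31,"ax":0,"ay":0,"az":0,"fingers":255},{"dx":-0.67,"dy":0,"dz":0.49,"ax":0,"ay":0,"az":0,"fingers":255},{"dx":-0.85,"dy":0,"dz":0.7,"ax":0,"ay":0,"az":0,"fingers":255},{"dx":-1.01,"dy":0,"dz":0.93,"ax":0,"ay":0,"az":0,"fingers":255},{"dx":-1.15,"dy":0,"dz":1.17,"ax":0,"ay":0,"az":0,"fingers":255},{"dx":-1.26,"dy":0,"dz":1.42,"ax":0,"ay":0,"az":0,"fingers":255},{"dx":-1.34,"dy":0,"dz":1.68,"ax":0,"ay":0,"az":0,"fingers":255},{"dx":-1.34,"dy":0,"dz":1.68,"ax":0,"ay":0,"az":0,"fingers":255},{"dx":-1.34,"dy":0,"dz":1.68,"ax":0,"ay":0,"az":0,"fingers":255}]'
python3 -c "
from arc import *
s=robot.observe();print(s['time'],s['tool_pos'],s['wrist_force'])
m,im=snap('wrist','wrist7.png')"
```

```text
time: 10.65
tool_pos: [0.5535, 0.0721, 0.1956]
eef_rot: [[0.3, -0.001, -0.954], [0.954, 0.002, 0.3], [0.001, -1.0, 0.002]]
wrist_force: [-1.0, 6.8, -1.6]
finger_gap: 0.222
10.65 [0.55349814 0.07209784 0.19556853] [-1.02516657  6.77660338 -1.5540173 ]
```

View pics/wrist7.png

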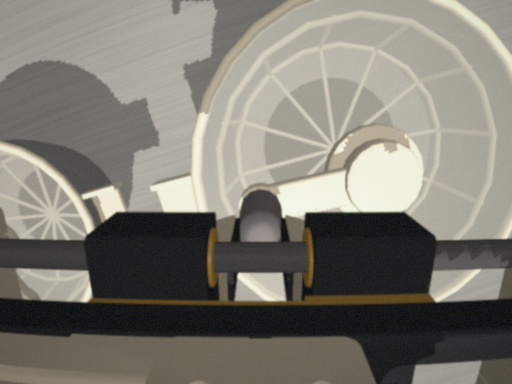

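```bash
python3 -m pendant '[{"dx":0,"dy":0,"dz":0,"ax":0,"ay":0,"az":0,"fingers":110},{"dx":0,"dy":0,"dz":0,"ax":0,"ay":0,"az":0,"fingers":110},{"dx":0,"dy":0,"dz":0,"ax":0,"ay":0,"az":0,"fingers":110},{"dx":0,"dy":0,"dz":0,"ax":0,"ay":0,"az":0,"fingers":110},{"dx":0,"dy":0,"dz":0,"ax":0,"ay":0,"az":0,"fingers":110},{"dx":0,"dy":0,"dz":0,"ax":0,"ay":0,"az":0,"fingers":110},{"dx":0,"dy":-0.7,"dz":0,"ax":0,"ay":0,"az":0,"fingers":110},{"dx":0,"dy":-1.5,"dz":0,"ax":0,"ay":0,"az":0,"fingers":110},{"dx":0,"dy":-2.5,"dz":0,"ax":0,"ay":0,"az":0,"fingers":110},{"dx":0,"dy":-3.5,"dz":0,"ax":0,"ay":0,"az":0,"fingers":110},{"dx":0,"dy":-4,"dz":0,"ax":0,"ay":0,"az":0,"fingers":0},{"dx":0,"dy":-4,"dz":-1,"ax":0,"ay":0,"az":0,"fingers":0},{"dx":0,"dy":-4,"dz":-2,"ax":0,"ay":0,"az":0,"fingers":0},{"dx":0,"dy":-4,"dz":-2,"ax":0,"ay":0,"az":0,"fingers":0},{"dx":0,"dy":-4,"dz":-2,"ax":0,"ay":0,"az":0,"fingers":0}]'
python3 -c "
from arc import *
s=robot.observe();print(s['time'],s['tool_pos'],s['wrist_force'])
m,im=snap('wrist','wrist8.png');snap('scene','scene8.png')
print(robot.spot_point('grip','wrist'))"
```

```text
time: 12.2
tool_pos: [0.6119, 0.0529, 0.3147]
eef_rot: [[0.301, -0.002, -0.954], [0.954, 0.0, 0.301], [-0.0, -1.0, 0.002]]
wrist_force: [-0.1, -0.5, -0.0]
finger_gap: 0.953
12.2 [0.61193656 0.05291128 0.31472518] [-0.13416833 -0.52434899 -0.02863403]
[{'location': [106.9, 263.7], 'conf': 0.94}]
```

View pics/wrist8.png

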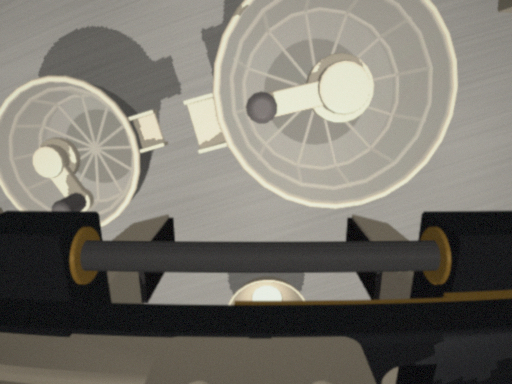

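View pics/scene8.png

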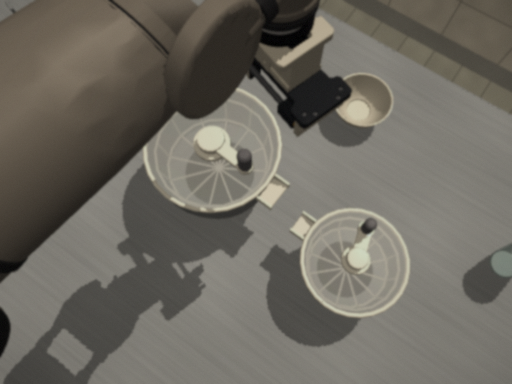

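```bash
python3 -c "
from arc import *
np.set_printoptions(precision=4,suppress=True)
W=robot.camera_model('wrist')
h=atz(W,87,346,.185);g=atz(W,106.5,262,.231)
a=atz(W,103,187,.145);b=atz(W,151.5,203,.145);c=(a+b)/2
print(h,g,c)
for p in (g,c): print(np.degrees(np.arctan2(*(p-h)[:2][::-1])))
v=b-a;print(np.degrees(np.arctan2(v[1],v[0]))-90)
s=robot.observe();print(s['time'],s['wrist_force'])
robot.finish_job()"
```

```text
[0.5589 0.1532 0.185 ] [0.5523 0.0726 0.231 ] [ 0.5529 -0.0021  0.145 ]
-94.65883157036167
-92.1917505599911
-91.1086560079475
12.35 [-0.4673  0.2142 -0.3174]
the job is handed in; nothing more can be done
```

I wound the bigger spinner's crank clockwise by about 428°: past the pouring lip once, round a full turn and back to the lip. I then opened the gripper, lifted clear and handed the job in at 12.35 s. No verdict is reported.

- **Alignment:** In the last wrist picture the crank points at −94.7° in the world frame. The lip measured −92.2° by its centre and −91.1° by its front edge. The crank is therefore about 2 to 4° past the lip, within the allowed 15°.
- **Disagreements in measuring:** Earlier views put the lip between −90.7° and −93.5°, and the bowl's centre differed by up to about 5 mm between views. I wound to a working value of −92.7°.
- **Holding the grip:** The grip stayed centred between the fingers all the way round. The opening read about 20 mm on a grip listed as 26 mm, and I found no explanation for that. The wrist force at each stop was below about 8 N.
- **After letting go:** The wrist force was near zero with the tool lifted clear of everything. The smaller spinner looks unmoved in the last pictures, and I saw no sign of contact with it.

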